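# Seal the vacuum leak tester and put it on vacuum

### The arm

A 6-joint arm with a two-finger parallel gripper is mounted at the origin on a cart in front of the work surface, level with it; the furniture and walls round the work are solid. World frame = base frame: x ahead of the robot, y to its left, z up, the work surface at z = 0. Lengths are in mm, angles in rad, forces in N, time in s.
With the tool pointing down it reaches from about 350 to 775 mm from the base axis. Payload 7.3 kg.
Tool frame: the origin (TCP) lies midway between the tips of the shut fingers; the grasp point (between the pads) lies 19 mm behind it; z points along the fingers, y is the line along which they close (so a half turn about z gives the same grasp; the last joint's range is limited). The gripper opens to 92 mm and grips with 3 to 60 N. Pads are 19 mm wide; open, the fingers measure 130 mm over their backs; the gripper's body (75 mm by 190 mm) begins 47 mm behind the grasp point.
Start: joints at [1.136, 0.342, 1.524, -0, 1.275, -0.146], TCP at [149.506, 503.282, 226.741] pointing down, gripper open.
Joint ranges: [-2.53, 2.53], [-0.77, 2.02], [0.04, 2.7], [-1, 4.14], [0.28, 2.66], [-3.11, 3.11]. Speed limits (rad/s): [2.57, 2.57, 3.14, 3.14, 3.14, 3.14].

### API

Orientations are given as [roll, pitch, yaw] about the fixed x, y, z axes, in that order (R = Rz(yaw) Ry(pitch) Rx(roll)).
In Python, from plant import bot gives the robot as it stands.
- The arm moves only by the tool servo_tool, never from a script. Its argument "deltas" is a list of rows, each a list of 2 entries, a list of its own where there are three numbers: the shift along the tool's x, y, z in m, then the turn, a rotation vector about the tool's x, y, z in degrees. A call has 1 to 20 rows; each row shifts and turns the commanded pose from where the row before left it, along the tool's axes as they then stand; what a row does not reach is not made up. A row lasts 1/8 s, in which the tool goes at most 62.5 mm and 10.7 degrees, less where a joint would pass 70% of its speed; a pose out of reach is approached as far as the arm can. A call with a gripper value outside its range is refused whole. "fingers" is the opening, from 0 (shut) to 1 (fully open), set as the call begins (left out, the last holds). The fingers move at their own pace and stop on an object; the grip force is fixed at half the most. Time passes only in rows, so rows that do not move let the fingers close. It gives the time, the measured TCP pose, the force, the opening and the grip force at its end, in the units of the state.
- bot.get_obs(): the state, without advancing time (a new reading comes with each control period).
- bot.capture(name): name is "scene" or "side" or "wrist"; returns the picture (400x640x3 uint8, red, green, blue); there is no depth.
- bot.camera_model(name): a dict with "mtx" (3x3 intrinsics, pixels), "xyz" and "rotation" of the camera in the world. Camera axes: x right, y down, z forward; pixel columns grow to the right and rows downward; lengths in mm; the calibration is good to about 2 mm. A picture is of the moment at which its call begins: read the wrist's pose just before it. camera_model takes no time and is no camera call; for the wrist camera it gives the pose at the moment of the call.
- bot.close_job(): hands the job in; it is judged then, once.
The state is a dict: "time": time; "joint_positions": joint angles; "dq": joint speeds; "tau": joint torques, N m; "tool_pos": TCP position; "tcp_rot": TCP orientation; "contact_force": force on the tool from outside, world axes, zero at the start; "moment": the same for the moment, N m; "grip_width": finger opening in mm; "finger_force": force on a finger pad.
Only numpy, scipy, OpenCV 4.12 (cv2) and the standard library are available. Lean on these libraries where they do the work, as an engineer would, in place of code of your own. Each camera call takes 0.05 s, during which the arm holds its last target. There are 200 camera calls.

### The job

A pump bottle is lying ready in the bench leak tester. Shut the tester's lid, lock it with the T-latch at its front (press the T-bar down, feel for the hidden slot without forcing it, then turn it clockwise to the stop and let it spring up into its lock), and only then turn the valve handle a quarter turn clockwise from vent to vacuum. Leave the bottle standing next to the tester where it is.

Things in the scene. Friction and masses are not known exactly. Their poses are not given: they have to be found in the camera images.
- tester: Bench leak tester, fixed: base 190 x 364 mm; on its left (+y) an aluminium chamber (126 x 232 mm, rim at z = 106 mm) with a bottle lying in it; on its right a grey pump housing (170 x 116 mm, top at z = 100 mm) with the valve handle and, behind that, a round gauge up to z = 126 mm. Origin: middle of the base at table height; x to its back, y to its left, z up.
- lid (a joint): Lid angle, 0 = shut, 1.9 rad = leaning back. It stays where it is left; 5 to 8 N at its front edge move it. Hinge axis along the tester's y through (72, 64, 112) mm of its frame. Steel frame 138 x 232 x 12 mm with a clear pane; shut, its upper face is at z = 121 mm and its front edge at x = -66 mm; a tongue 56 mm wide with the T-latch sticks out 51 mm beyond, in the middle.
- lid_front (a point): Point on the upper (outer) face of the lid's front frame bar, 130 mm from the hinge axis and 80 mm to the right (-y) of the T-latch: a good place to push the lid. Axes turn with the lid: z is the outward normal of the upper face, -x points from the hinge to the front edge.
- latch_grip (a point): Centre of the latch's T-bar: black, 60 x 12 x 18 mm (length along the point's y), 168 mm from the hinge axis, on a sprung stem (z, outward) through the lid's tongue. Lid shut and bar up, it is 158 mm above the table; the bar's underside is then 28 mm above the tongue, or 24 mm above the stem's bush. Under the tongue the stem carries a foot 26 x 7 mm, parallel to the bar.
- latch (a joint): Angle of the T-bar, clockwise seen from above the lid, rad; at 0 the bar is parallel to the lid's front edge. It turns freely while it is up.
- latch_press (a joint): How far the T-bar is pressed down, m: 0 = sprung up, 0.022 = bottom; the spring takes 6 N to start, 13 N at the bottom. Lid shut, the foot meets the receptacle at about 0.004 and sinks on only where it is in line with the slot. Locked and let go it stays at about 0.015 (0.0125 to 0.0165); turned too little it stays at about 0.018 or jumps back to 0.
- receptacle_top (a point): Middle of the slotted receptacle under the shut lid's tongue, in a steel cup at the chamber's front. It is screwed in to suit the gasket, so its height varies by 1 mm and its 11 mm slot points anywhere between latch angles 0.45 and 1.35 rad (this point does not turn with it). The foot enters within about 0.15 rad; press to the bottom, then 1.25 rad clockwise lead to the end stop.
- valve_grip (a point): Centre of the valve handle's grip: black bar 61 mm long (along the point's x, pointed nose with a white line to -x), 14 mm wide, 20 mm high, 128 mm above the table, on top of the pump housing; its underside is 18 mm above the housing, on a hub 30 mm across.
- valve (a joint): Angle of the valve handle, clockwise seen from above, rad: detents at 0 (vent, nose to the tester's front) and 1.57 (vacuum, nose to the chamber); it snaps to the nearer one. Light, under 0.1 Nm.
- next_bottle: Loose amber pump bottle, 68 x 76 x 204 mm, standing to the left of the tester, waiting for its test; leave it alone. Origin: middle of its underside.

How it is judged:
By the outcome, as a careful person would: the job done as asked, in the order asked, and still so for the second after the job is handed in, with the robot touching nothing.
It also fails if it takes over 72 s, if anything falls off the work surface, if the arm or the gripper's body presses on something with over 40 N, if the wrist force passes 120 N, or if a joint passes its speed limit or range.

## Working session

There is one attempt and no reset: what is moved stays moved. The work goes in short steps, Python scripts to look and compute and a tool call to move; the robot and the scene stay as the last step left them, time stands still between calls to the robot, and variables do not carry over. Pictures are saved under pics/ and viewed, at most 10 in all, crops included, and the job is handed in when it is done.

Besides the shell and the picture viewer there is one more tool, called in YAML: its name, and indented under it one key for each argument. servo_tool: Moves the arm, as the interface text tells. Its arguments: {"type":"object","properties":{"deltas":{"type":"array"},"fingers":{"type":"number"}},"required":["deltas"]}

```bash
mkdir -p pics; ls
python3 - <<'E'
from plant import bot
import cv2
o=bot.get_obs();print({k:o[k] for k in('time','tool_pos','tcp_rot','contact_force','grip_width')})
for n in("scene","side"):
    cv2.imwrite(f"pics/{n}0.png",bot.capture(n)[:,:,::-1]);m=bot.camera_model(n);print(n,m)
E
```

```text
pics
{'time': 0.0, 'tool_pos': array([149.30919117, 502.89011641, 226.05402281]), 'tcp_rot': array([-3.14005792e+00, -2.33475146e-04,  2.85279892e+00]), 'contact_force': array([ 0.17987274, -1.13658354,  0.31488007]), 'grip_width': 92.01767858421626}
scene {'mtx': array([[491.71572686,   0.        , 316.99958991],
       [  0.        , 491.71572686, 209.07005639],
       [  0.        ,   0.        ,   1.        ]]), 'xyz': array([ 200.43387575, -592.35635032,  622.88804267]), 'rotation': array([-2.13082899e+00,  2.38986394e-04, -4.14347425e-01])}
side {'mtx': array([[440.74226318,   0.        , 321.43563937],
       [  0.        , 440.74226318, 197.70378886],
       [  0.        ,   0.        ,   1.        ]]), 'xyz': array([570.59486439, 790.91046021, 675.54616895]), 'rotation': array([-2.26093375e+00, -8.52730399e-04,  3.11134027e+00])}
```

View pics/scene0.png

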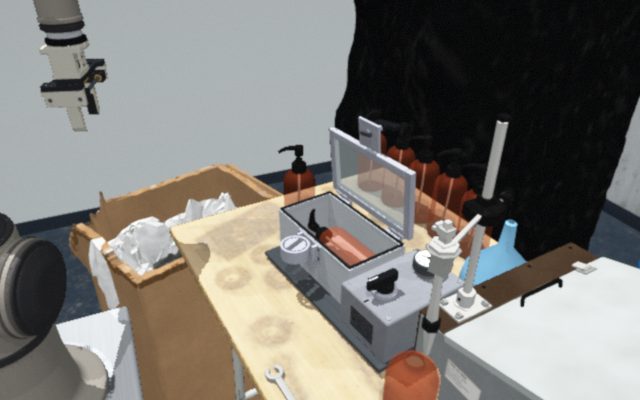

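View pics/side0.png

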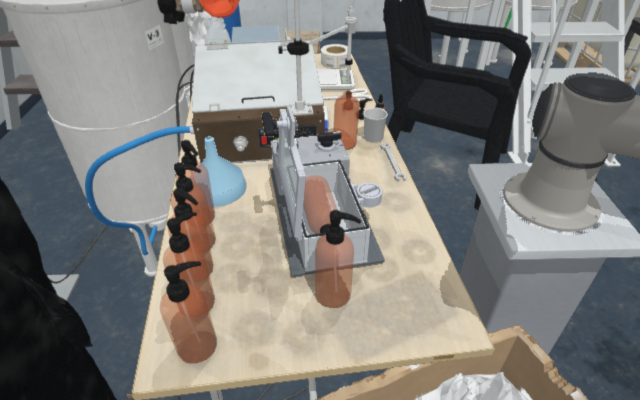

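Run:
```python
import cv2
a=cv2.imread("pics/scene0.png")[110:350,255:475];cv2.imwrite("pics/s1.png",cv2.resize(a,None,fx=2.5,fy=2.5,interpolation=cv2.INTER_CUBIC))
a=cv2.imread("pics/side0.png")[95:285,250:400];cv2.imwrite("pics/d1.png",cv2.resize(a,None,fx=3,fy=3,interpolation=cv2.INTER_CUBIC))
```

```text
(no output)
```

View pics/s1.png

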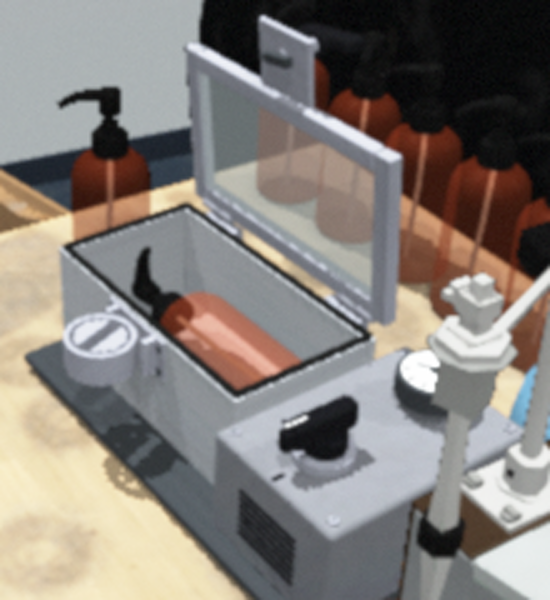

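View pics/d1.png

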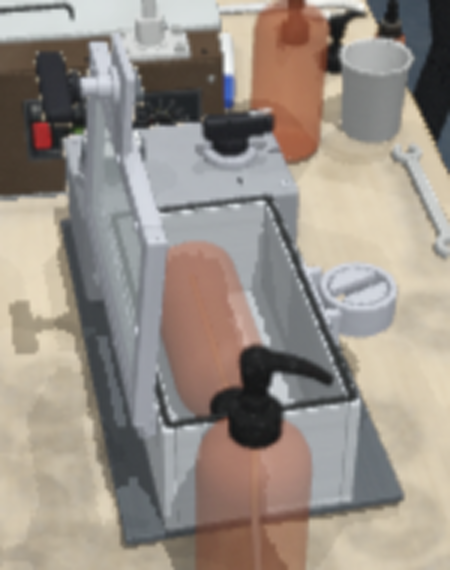

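```bash
cat > h.py <<'E'
import numpy as np
from scipy.spatial.transform import Rotation as R
from scipy.optimize import least_squares
def proj(m,P):
    Rm=R.from_euler('xyz',m['rotation']).as_matrix(); c=(np.atleast_2d(P)-m['xyz'])@Rm
    q=c@np.asarray(m['mtx']).T; return q[:,:2]/q[:,2:]
def lid(p,a):  # tester-frame point of shut lid -> opened by a
    d=np.array(p,float)-[72,64,112]; c,s=np.cos(a),np.sin(a)
    return np.array([72+c*d[0]+s*d[2],64+d[1],112-s*d[0]+c*d[2]])
def world(T,p):
    p=np.atleast_2d(p).astype(float);c,s=np.cos(T[2]),np.sin(T[2])
    return np.c_[T[0]+c*p[:,0]-s*p[:,1],T[1]+s*p[:,0]+c*p[:,1],p[:,2]]
E
cat > fit.py <<'E'
from h import *
from plant import bot
S,D=bot.camera_model('scene'),bot.camera_model('side')
s=lambda x,y:np.array([x,y])/2.5+[255,110]-.3
d=lambda x,y:np.array([x,y])/3+[250,95]-.33
fx=[(S,(-63,180,106),s(66,247)),(S,(63,180,106),s(187,207)),(S,(-63,-52,106),s(238,392)),(S,(63,-52,106),s(370,337)),
(D,(-63,180,106),d(355,397)),(D,(-63,-52,106),d(268,203)),(D,(63,180,106),d(163,422)),(S,(0,0,128),None)]
fx=fx[:-1]
ld=[(S,(-66,180,109),s(192,47)),(S,(-66,-52,109),s(388,158)),(S,(-66,-52,121),s(402,155)),(D,(-66,180,109),d(160,243)),(D,(-96,64,149),d(55,85))]
def f(v):
    r=[proj(m,world(v[:3],p))[0]-q for m,p,q in fx]+[proj(m,world(v[:3],lid(p,v[3])))[0]-q for m,p,q in ld]
    return np.ravel(r)
o=least_squares(f,[560,150,0,1.7],x_scale=[10,10,.1,.1],loss='soft_l1');print(o.x);print(f(o.x).reshape(-1,2).round(1))
v=o.x
for n,p in dict(valve=(0,-118,128)).items():print(n,proj(S,world(v,p))/1,[ (proj(S,world(v,p))-[255,110])*2.5])
print('lidfront',world(v,lid((-58,-16,121),v[3])),'latch',world(v,lid((-96,64,158),v[3])),'shut latch',world(v,(-96,64,158)))
# ray through pixel at plane z
def ray(m,q,z):
    Rm=R.from_euler('xyz',m['rotation']).as_matrix();dd=Rm@np.linalg.solve(m['mtx'],[*q,1]);t=(z-m['xyz'][2])/dd[2];return m['xyz']+t*dd
def tt(w):
    c,s_=np.cos(v[2]),np.sin(v[2]);e=w-np.array([v[0],v[1],0]);return np.array([c*e[0]+s_*e[1],-s_*e[0]+c*e[1],e[2]]).round(1)
for a in [(77,352),(122,327),(99,337)]:print('slotS',tt(ray(S,s(*a),112)))
for a in [(337,299),(388,279),(360,285)]:print('slotD',tt(ray(D,d(*a),112)))
for a in [(283,437),(355,408),(297,420)]:print('valveS',tt(ray(S,s(*a),138)))
for a in [(206,122),(272,120)]:print('valveD',tt(ray(D,d(*a),138)))
E
python3 fit.py
```

```text
[5.57425689e+02 3.00042023e+01 1.77640317e-01 1.49155736e+00]
[[-2.6 -0.3]
 [ 0.9 -2. ]
 [-0.8  3.4]
 [ 3.2  0.2]
 [ 0.8  2.1]
 [ 0.3 -2.5]
 [-1.7  3.6]
 [-2.1 -1.2]
 [ 2.2  1. ]
 [ 2.1 -0.3]
 [-0.  -0.2]
 [ 1.9  1.3]]
valve [[406.13933533 266.93274769]] [array([[377.84833832, 392.33186921]])]
lidfront [[629.8221951   26.74593519 242.30449525]] latch [[649.0284734  111.47314667 283.11403469]] shut latch [[451.62712082  76.03313854 158.        ]]
slotS [-126.9   45.5  112. ]
slotS [-85.3  53.  112. ]
slotS [-105.1   51.9  112. ]
slotD [-76.6  85.2 112. ]
slotD [-117.    71.4  112. ]
slotD [-96.3  73.8 112. ]
valveS [ -85.1 -125.8  138. ]
valveS [ -31.3 -129.4  138. ]
valveS [ -68.2 -118.3  138. ]
valveD [ -27.2 -113.5  138. ]
valveD [ -77.6 -105.9  138. ]
```

```bash
cat >> fit.py <<'E'
print('---tri')
def tri(a,b):
    A=[];B=[]
    for m,q in((S,a),(D,b)):
        Rm=R.from_euler('xyz',m['rotation']).as_matrix();u=Rm@np.linalg.solve(m['mtx'],[*q,1]);u/=np.linalg.norm(u);P=np.eye(3)-np.outer(u,u);A.append(P);B.append(P@m['xyz'])
    x=np.linalg.lstsq(np.vstack(A),np.hstack(B),rcond=None)[0];return x.round(1),[round(float(np.linalg.norm(a_@x-b_)),1) for a_,b_ in zip(A,B)]
for n,a,b in [('FL',s(66,247),d(355,397)),('FR',s(238,392),d(268,203)),('BL',s(187,207),d(163,422)),('baseFL',s(28,357),d(402,497)),('slotc',s(99,337),d(362,288)),('valveR',s(355,408),d(206,122)),('valveN',s(283,437),d(272,120)),('lidLtop',s(192,47),d(160,243))]:print(n,*tri(a,b))
E
python3 fit.py|sed -n '/tri/,$p'
```

```text
---tri
FL [465.9 191.2 107.3] [1.3, 1.3]
FR [507.8 -24.4 105.5] [2.1, 2.1]
BL [583.3 210.6 106.7] [1.3, 1.3]
baseFL [427.7 189.   11.8] [1.6, 1.6]
slotc [448.   75.6 101.9] [1.6, 1.6]
valveR [551.9 -97.3 132.2] [1.5, 1.5]
valveN [ 499.5 -101.2  130.3] [0.9, 0.9]
lidLtop [584.2 214.1 247.3] [1.6, 1.6]
```

```bash
python3 - <<'E'
t=open('fit.py').read()
t=t.replace("r=[proj(m,world(v[:3],p))[0]-q for m,p,q in fx]","r=[proj(m,world(v[:3],(p[0]-np.sign(p[0])*v[4],64+(p[1]-64)*(116-v[5])/116,p[2])))[0]-q for m,p,q in fx]+[proj(m,world(v[:3],(-96,64,102)))[0]-q for m,q in ((S,s(99,337)),(D,d(362,288)))]")
t=t.replace("[560,150,0,1.7],x_scale=[10,10,.1,.1]","[560,30,.18,1.5,3,6],x_scale=[10,10,.1,.1,5,5]").replace("(z:=0)","").replace(",112)))",",102)))")
t=t.replace("print('---tri')","for w in [(499.5,-101.2,130.3),(551.9,-97.3,132)]:print('valve',tt(np.array(w)))\nfor q in ((480,-110,118),):print(world(v,(-56,-118,128)))\nprint('---tri')")
open('fit.py','w').write(t)
E
python3 fit.py|sed '/tri/,$d'
```

```text
[5.55793442e+02 2.97513515e+01 1.74171009e-01 1.49968924e+00
 3.88138148e+00 5.26062631e+00]
[[-0.1  0.4]
 [ 0.5 -0.3]
 [-1.8  1.2]
 [-1.2 -0.2]
 [-1.5  0.5]
 [ 0.  -1.1]
 [ 0.5  1.1]
 [ 0.1 -0.3]
 [-1.8 -0.1]
 [-2.  -1.2]
 [ 2.   1.1]
 [ 1.9 -0.1]
 [-0.1 -0.3]
 [ 1.9  1.3]]
valve [[405.1595405  267.37506342]] [array([[375.39885126, 393.43765854]])]
lidfront [[629.22182774  26.42556755 242.31090892]] latch [[649.04766512 111.14295026 282.84362703]] shut latch [[450.15519866  76.14705795 158.        ]]
slotS [-118.9   56.7  102. ]
slotS [-76.5  64.5 102. ]
slotS [-96.7  63.3 102. ]
slotD [-79.2  73.1 102. ]
slotD [-120.3   58.9  102. ]
slotD [-99.1  61.4 102. ]
valveS [ -83.  -126.1  138. ]
valveS [ -29.2 -129.6  138. ]
valveS [ -66.1 -118.6  138. ]
valveD [ -25.1 -113.6  138. ]
valveD [ -75.6 -106.2  138. ]
valve [ -78.1 -119.2  130.3]
valve [ -25.9 -124.5  132. ]
[[521.08911819 -96.16770944 128.        ]]
```

```bash
cat >> h.py <<'E'
T=(555.8,29.75,.174)
def state(o):
    print('t',round(o['time'],2),'p',o['tool_pos'].round(1),'r',o['tcp_rot'].round(3),'F',o['contact_force'].round(1),'M',o['moment'].round(2),'w',round(o['grip_width'],1))
def step(p0,r0,p1,r1,vmax=60,wmax=10):
    "constant per-row delta [m],[deg] in tool axes from pose0 to pose1 (pure shift or turn combos)"
    R0,R1=R.from_euler('xyz',r0),R.from_euler('xyz',r1);w=(R0.inv()*R1).as_rotvec(degrees=True)
    d=R0.inv().apply(np.subtract(p1,p0));n=int(np.ceil(max(np.linalg.norm(d)/vmax,np.linalg.norm(w)/wmax)))
    print('total mm',d.round(1),'deg',w.round(2),'rows',n)
E
python3 - <<'E'
from h import *
from plant import bot
o=bot.get_obs();m=bot.camera_model('wrist');print(m)
Rt=R.from_euler('xyz',o['tcp_rot']);Rc=R.from_euler('xyz',m['rotation'])
print('cam in tool',Rt.inv().apply(m['xyz']-o['tool_pos']),(Rt.inv()*Rc).as_matrix().round(3), o['joint_positions'])
step(o['tool_pos'],o['tcp_rot'],[450,76,330],[np.pi,0,1.745])
step(o['tool_pos'],o['tcp_rot'],[149,503,330],[np.pi,0,2.853])
E
```

```text
{'mtx': array([[331.01157608,   0.        , 323.67293632],
       [  0.        , 331.01157608, 196.7821979 ],
       [  0.        ,   0.        ,   1.        ]]), 'xyz': array([ 69.0899635 , 527.18117908, 384.0228232 ]), 'rotation': array([2.82594950e+00, 2.54325963e-03, 1.28191837e+00])}
cam in tool [ 8.38862535e+01  1.56000131e-01 -1.57900443e+02] [[-0.    -0.951 -0.311]
 [ 1.     0.    -0.001]
 [ 0.001 -0.311  0.951]] [ 1.13596874e+00  3.42684389e-01  1.52489925e+00  2.26568541e-07
  1.27538386e+00 -1.45995508e-01]
total mm [-409.8 -323.8 -103.5] deg [-8.000e-02  3.000e-02  6.347e+01] rows 9
total mm [   0.4   -0.2 -103.9] deg [-0.08 -0.01 -0.01] rows 2
```

servo_tool:
  deltas:
    - [[0, 0, -0.0105], [0, 0, 9.07]]
    - [[0, 0, -0.0105], [0, 0, 9.07]]
    - [[0, 0, -0.0105], [0, 0, 9.07]]
    - [[0, 0, -0.0105], [0, 0, 9.07]]
    - [[0, 0, -0.0105], [0, 0, 9.07]]
    - [[0, 0, -0.0105], [0, 0, 9.07]]
    - [[0, 0, -0.0105], [0, 0, 9.07]]
    - [[-0.0525, 0.0247, 0], [0, 0, 0]]
    - [[-0.0525, 0.0247, 0], [0, 0, 0]]
    - [[-0.0525, 0.0247, 0], [0, 0, 0]]
    - [[-0.0525, 0.0247, 0], [0, 0, 0]]
    - [[-0.0525, 0.0247, 0], [0, 0, 0]]
    - [[-0.0525, 0.0247, 0], [0, 0, 0]]
    - [[-0.0525, 0.0247, 0], [0, 0, 0]]
    - [[-0.0525, 0.0247, 0], [0, 0, 0]]
    - [[-0.0525, 0.0247, 0], [0, 0, 0]]
    - [[0, 0, 0], [0, 0, 0]]
    - [[0, 0, 0], [0, 0, 0]]
  fingers: 0

```text
time: 2.35
tool_pos: [449.7, 76.6, 299.8]
tcp_rot: [-3.14, -0.001, 1.744]
contact_force: [-0.9, 1.0, -0.4]
grip_width: 0.5
finger_force: 0.0
```

Run:
```python
from h import *
from plant import bot
import cv2,pickle
o=bot.get_obs();m=bot.camera_model('wrist');pickle.dump(m,open('w1.pkl','wb'));im=bot.capture('wrist')[:,:,::-1]
state(o);print(o['joint_positions'].round(3));cv2.imwrite('pics/w1.png',im)
c=proj(m,world(T,(-96,64,102)))[0];print(c,'valve',proj(m,world(T,(-50,-120,138))))
x,y=int(c[0])-100,int(c[1])-75;x=max(x,0);y=max(y,0);print(x,y);cv2.imwrite('pics/w1c.png',cv2.resize(im[y:y+150,x:x+200],None,fx=4,fy=4,interpolation=cv2.INTER_CUBIC))
```

```text
t 2.35 p [449.7  76.6 299.8] r [-3.140e+00 -1.000e-03  1.744e+00] F [-0.9  1.  -0.4] M [-0.07  0.06 -0.05] w 0.5
[ 0.000e+00  1.630e-01  1.562e+00  1.000e-03  1.417e+00 -1.730e-01]
[323.66475958 169.59771359] valve [[363.07174853 330.19400138]]
223 94
```

View pics/w1c.png

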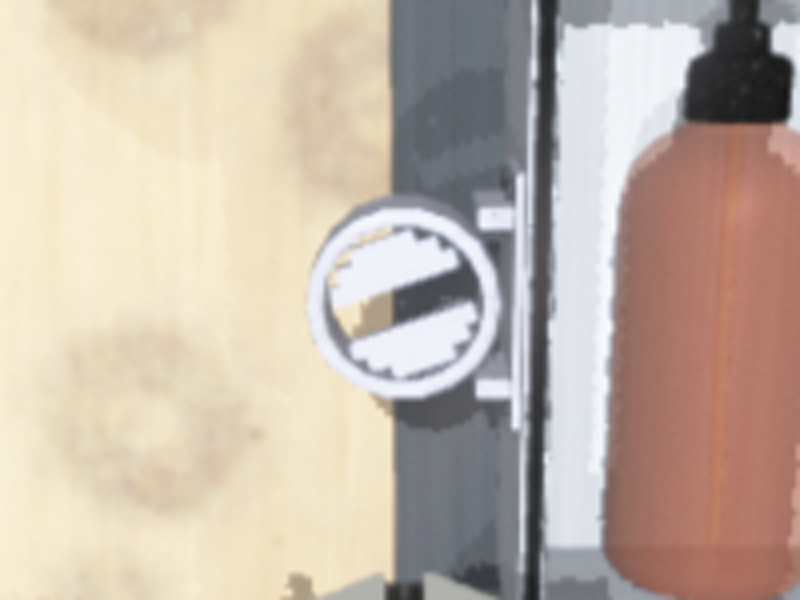

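View pics/w1.png

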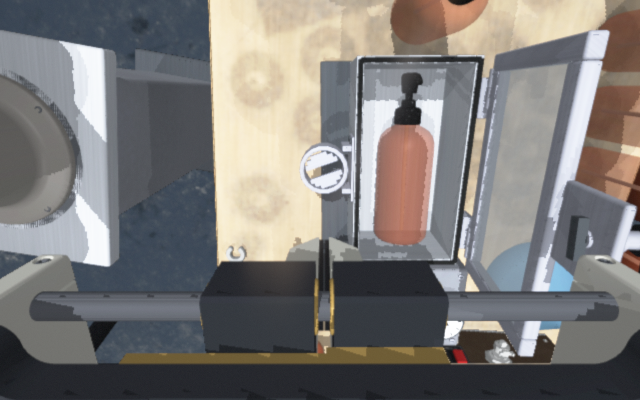

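servo_tool:
  deltas:
    - [[-0.0161, 0.0414, 0], [0, 0, 0]]
    - [[-0.0161, 0.0414, 0], [0, 0, 0]]
    - [[-0.0161, 0.0414, 0], [0, 0, 0]]
    - [[-0.0161, 0.0414, 0], [0, 0, 0]]
    - [[-0.0161, 0.0414, 0], [0, 0, 0]]
    - [[0, 0, 0.02], [0, 0, 0]]
    - [[0, 0, 0.02], [0, 0, 0]]
    - [[0, 0, 0.02], [0, 0, 0]]
    - [[0, 0, 0], [0, 0, 0]]
    - [[0, 0, 0], [0, 0, 0]]

```text
time: 3.65
tool_pos: [668.1, 34.0, 241.4]
tcp_rot: [3.14, 0.0, 1.746]
contact_force: [-0.3, 0.5, 0.7]
grip_width: 0.4
finger_force: 0.0
```

Run:
```python
from h import *
from plant import bot
import pickle
o=bot.get_obs();state(o)
m=pickle.load(open('w1.pkl','rb'));Rm=R.from_euler('xyz',m['rotation']).as_matrix()
def tp(cx,cy,z=102):
    u=Rm@np.linalg.solve(m['mtx'],[223+cx/4-.4,94+cy/4-.4,1]);w=m['xyz']+u*(z-m['xyz'][2])/u[2];e=w-[T[0],T[1],0];c,s=np.cos(T[2]),np.sin(T[2]);return np.array([c*e[0]+s*e[1],-s*e[0]+c*e[1]])
for a,b in (((335,305),(460,262)),((352,345),(475,305))):
    d=tp(*b)-tp(*a);print('slot a',np.arctan2(d[0],d[1]),tp(*a),tp(*b))
# corner path for lid, TCP world deltas in tool axes (x_tool=+y tester, y_tool=+x tester)
prev=None
for a in [1.5,1.4,1.3,1.2,1.1,1,.9,.8,.7,.6,.5,.4,.3,.2,.1,.05,0]:
    P=lid((-58,-16,121),a);q=P+[19,0,0]
    print(a,world(T,q).round(1)[0],None if prev is None else (q-prev).round(1));prev=q
```

```text
t 3.65 p [668.1  34.  241.4] r [3.14  0.    1.746] F [-0.3  0.5  0.7] M [-0.04  0.01 -0.02] w 0.4
slot a 1.2342801514340032 [-115.0723495    63.72611476] [-80.79890542  75.71571718]
slot a 1.2480113886353739 [-110.54090102   52.32587159] [-76.52305845  63.70426317]
1.5 [648.   29.7 242.3] None
1.4 [635.2  27.5 241.6] [-13.    0.   -0.7]
1.3 [622.5  25.2 239.7] [-12.9   0.   -2. ]
1.2 [610.1  23.  236.4] [-12.6   0.   -3.2]
1.1 [598.   20.9 231.9] [-12.2   0.   -4.5]
1 [586.5  18.9 226.3] [-11.7   0.   -5.7]
0.9 [575.6  17.  219.4] [-11.1   0.   -6.8]
0.8 [565.4  15.2 211.5] [-10.4   0.   -7.9]
0.7 [556.   13.5 202.6] [-9.5  0.  -8.9]
0.6 [547.5  12.1 192.8] [-8.6  0.  -9.8]
0.5 [540.1  10.7 182.2] [ -7.6   0.  -10.6]
0.4 [533.7   9.6 170.9] [ -6.5   0.  -11.3]
0.3 [528.5   8.7 159. ] [ -5.3   0.  -11.9]
0.2 [524.5   8.  146.6] [ -4.1   0.  -12.4]
0.1 [521.7   7.5 133.9] [ -2.8   0.  -12.7]
0.05 [520.8   7.3 127.5] [-0.9  0.  -6.4]
0 [520.2   7.2 121. ] [-0.6  0.  -6.5]
```

servo_tool:
  deltas:
    - [[0, -0.008, 0], [0, 0, 0]]
    - [[0, -0.007, 0], [0, 0, 0]]
    - [[0, -0.006, 0], [0, 0, 0]]
    - [[0, -0.0065, 0.0003], [0, 0, 0]]
    - [[0, -0.0065, 0.0004], [0, 0, 0]]
    - [[0, -0.0065, 0.001], [0, 0, 0]]
    - [[0, -0.0064, 0.001], [0, 0, 0]]
    - [[0, -0.0126, 0.0032], [0, 0, 0]]
    - [[0, -0.0122, 0.0045], [0, 0, 0]]
    - [[0, -0.0117, 0.0057], [0, 0, 0]]
    - [[0, -0.0111, 0.0068], [0, 0, 0]]
    - [[0, -0.0104, 0.0079], [0, 0, 0]]
    - [[0, -0.0095, 0.0089], [0, 0, 0]]

```text
time: 5.28
tool_pos: [554.2, 12.9, 200.3]
tcp_rot: [-3.14, -0.0, 1.745]
contact_force: [0.6, -0.6, 1.9]
grip_width: 0.3
finger_force: 1.0
```

servo_tool:
  deltas:
    - [[0, -0.0086, 0.0098], [0, 0, 0]]
    - [[0, -0.0076, 0.0106], [0, 0, 0]]
    - [[0, -0.0065, 0.0113], [0, 0, 0]]
    - [[0, -0.0053, 0.0119], [0, 0, 0]]
    - [[0, -0.0041, 0.0124], [0, 0, 0]]
    - [[0, -0.0014, 0.0064], [0, 0, 0]]
    - [[0, -0.0014, 0.0063], [0, 0, 0]]
    - [[0, -0.0005, 0.0032], [0, 0, 0]]
    - [[0, -0.0004, 0.0032], [0, 0, 0]]
    - [[0, 0, 0.003], [0, 0, 0]]

```text
time: 6.52
tool_pos: [520.2, 6.9, 122.4]
tcp_rot: [3.141, 0.0, 1.745]
contact_force: [0.4, 0.1, 0.7]
grip_width: 0.3
finger_force: 0.1
```

servo_tool:
  deltas:
    - [[0, 0, 0.002], [0, 0, 0]]
    - [[0, 0, 0.002], [0, 0, 0]]

```text
time: 6.78
tool_pos: [520.1, 6.9, 118.3]
tcp_rot: [3.141, -0.0, 1.745]
contact_force: [0.2, -0.6, -0.3]
grip_width: 0.6
finger_force: 0.1
```

Run:
```python
from h import *
from plant import bot
import cv2
state(bot.get_obs());im=bot.capture('scene')[:,:,::-1];cv2.imwrite('pics/s2.png',cv2.resize(im[150:350,220:460],None,fx=3,fy=3,interpolation=cv2.INTER_CUBIC))
for p in [(-96,64,158),(-66,180,121),(-66,-52,121),(-96,94,167),(-96,34,167),(-66,64,167),(-126,64,167)]:print(p,(proj(bot.camera_model('scene'),world(T,p))[0]-[220,150])*3)
```

```text
t 6.78 p [520.1   6.9 118.3] r [ 3.141 -0.     1.745] F [ 0.2 -0.6 -0.3] M [-0.14  0.13  0.04] w 0.6
(-96, 64, 158) [220.88894913 203.90622633]
(-66, 180, 121) [169.09248715 156.81911398]
(-66, -52, 121) [380.9037477  341.04263299]
(-96, 94, 167) [193.879523   167.87758106]
(-96, 34, 167) [248.4628768  214.81316196]
(-66, 64, 167) [264.45500078 175.35574153]
(-126, 64, 167) [175.03181709 206.68397389]
```

View pics/s2.png

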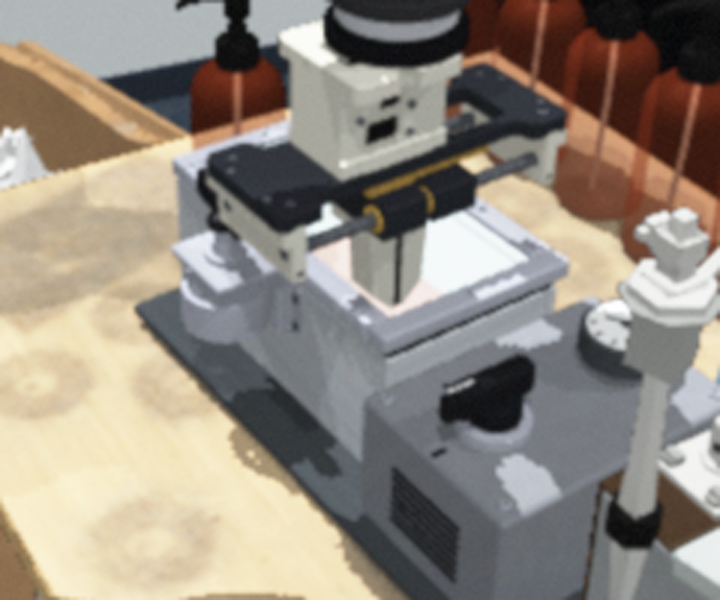

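servo_tool:
  deltas:
    - [[0, 0, -0.012], [0, 0, 0]]
    - [[0, 0, -0.012], [0, 0, 0]]
    - [[0, -0.021, 0], [0, 0, 0]]
    - [[0, 0, 0.009], [0, 0, 0]]
    - [[0, 0, 0.005], [0, 0, 0]]
    - [[0, 0, 0.003], [0, 0, 0]]
    - [[0, 0, 0.002], [0, 0, 0]]
    - [[0, 0, 0.001], [0, 0, 0]]
    - [[0, 0, 0], [0, 0, 0]]

```text
time: 7.95
tool_pos: [499.5, 3.3, 122.4]
tcp_rot: [3.142, -0.0, 1.745]
contact_force: [-0.3, 0.0, -0.4]
grip_width: 0.6
finger_force: 0.0
```

servo_tool:
  deltas:
    - [[0, 0, 0.001], [0, 0, 0]]
    - [[0, 0, 0.001], [0, 0, 0]]
    - [[0, 0, 0.001], [0, 0, 0]]

```text
time: 8.32
tool_pos: [499.6, 3.2, 121.1]
tcp_rot: [3.14, 0.0, 1.745]
contact_force: [-6.9, 0.8, 20.7]
grip_width: 0.3
finger_force: 10.3
```

servo_tool:
  deltas:
    - [[0, 0, -0.04], [0, 0, 0]]
    - [[0, 0, -0.04], [0, 0, 0]]
    - [[0, 0, -0.04], [0, 0, 0]]
    - [[0.0402, -0.018, 0], [0, 0, 0]]
    - [[0.0402, -0.018, 0], [0, 0, 0]]
    - [[0, 0, 0], [0, 0, 0]]
    - [[0, 0, 0], [0, 0, 0]]
  fingers: 1

```text
time: 9.2
tool_pos: [450.4, 76.0, 239.6]
tcp_rot: [3.141, 0.0, 1.745]
contact_force: [0.5, -0.4, 0.4]
grip_width: 65.7
finger_force: 0.0
```

Run:
```python
from h import *
from plant import bot
import cv2,pickle
o=bot.get_obs();m=bot.camera_model('wrist');pickle.dump(m,open('w3.pkl','wb'));im=bot.capture('wrist')[:,:,::-1]
state(o);cv2.imwrite('pics/w3.png',im)
print(proj(m,world(T,[(-96,64,167),(-96,94,167),(-66,64,167)])).round(1))
```

```text
t 9.2 p [450.4  76.  239.6] r [3.141 0.    1.745] F [ 0.5 -0.4  0.4] M [-0.11  0.08  0.01] w 65.7
[[322.4 207.9]
 [322.4 168.3]
 [362.9 207.9]]
```

View pics/w3.png

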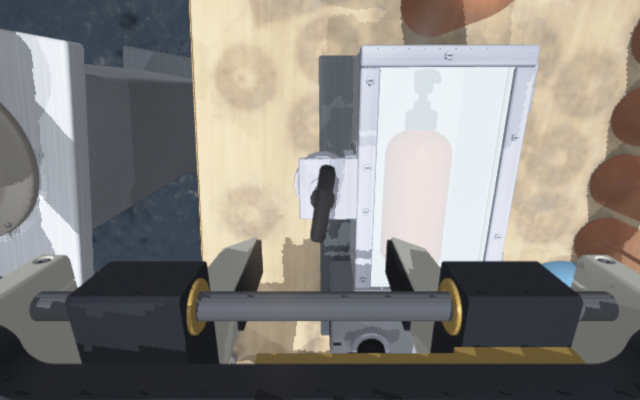

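servo_tool:
  deltas:
    - [[0, 0, 0.03], [0, 0, 9.2]]
    - [[0, 0, 0.03], [0, 0, 0]]
    - [[0, 0, 0.02], [0, 0, 0]]
    - [[0, 0, 0.0136], [0, 0, 0]]
    - [[0, 0, 0], [0, 0, 0]]

```text
time: 9.88
tool_pos: [449.9, 75.7, 145.1]
tcp_rot: [-3.14, -0.0, 1.583]
contact_force: [-0.2, 0.3, 0.6]
grip_width: 91.6
finger_force: 0.0
```

servo_tool:
  deltas:
    - [[0, 0, 0], [0, 0, 0]]
    - [[0, 0, 0], [0, 0, 0]]
    - [[0, 0, 0], [0, 0, 0]]
    - [[0, 0, 0], [0, 0, 0]]
    - [[0, 0, 0], [0, 0, 0]]
    - [[0, 0, 0], [0, 0, 0]]
    - [[0, 0, 0], [0, 0, 0]]
    - [[0, 0, 0], [0, 0, 0]]
    - [[0, 0, 0], [0, 0, 0]]
    - [[0, 0, 0], [0, 0, 0]]
  fingers: 0

```text
time: 11.12
tool_pos: [449.5, 76.3, 145.8]
tcp_rot: [-3.14, -0.0, 1.584]
contact_force: [-3.6, -0.5, 2.9]
grip_width: 17.3
finger_force: 30.0
```

servo_tool:
  deltas:
    - [[0, 0, 0], [0, 0, 8.84]]
    - [[0, 0, 0], [0, 0, 8.84]]
    - [[0, 0, 0], [0, 0, 8.84]]
    - [[0, 0, 0], [0, 0, 8.84]]
    - [[0, 0, 0], [0, 0, 8.84]]
    - [[0, 0, 0], [0, 0, 8.84]]
    - [[0, 0, 0], [0, 0, 8.84]]
    - [[0, 0, 0], [0, 0, 0]]
    - [[0, 0, 0], [0, 0, 0]]

```text
time: 12.25
tool_pos: [449.4, 76.4, 145.7]
tcp_rot: [-3.141, 0.001, 0.508]
contact_force: [-5.9, -1.0, 4.5]
grip_width: 17.5
finger_force: 30.0
```

Run:
```python
from h import *
from plant import bot
import cv2,pickle
o=bot.get_obs();m=bot.camera_model('wrist');im=bot.capture('wrist')[:,:,::-1]
state(o)
Rt=R.from_euler('xyz',o['tcp_rot'])
b=o['tool_pos']+Rt.apply([[0,0,-21],[30,0,-21],[-30,0,-21],[50,0,-21]]);q=proj(m,b);print(q.round(1))
x,y=int(q[1][0])-70,int(q[1][1])-80;y=max(0,y);print(x,y)
cv2.imwrite('pics/w4.png',cv2.resize(im[y:y+130,x:x+170],None,fx=4,fy=4,interpolation=cv2.INTER_CUBIC))
```

```text
t 12.25 p [449.4  76.4 145.7] r [-3.141e+00  1.000e-03  5.080e-01] F [-5.9 -1.   4.5] M [-0.01  1.08 -0.01] w 17.5
[[322.5 278. ]
 [322.4 219.1]
 [322.6 330.3]
 [322.4 175.4]]
252 139
```

View pics/w4.png

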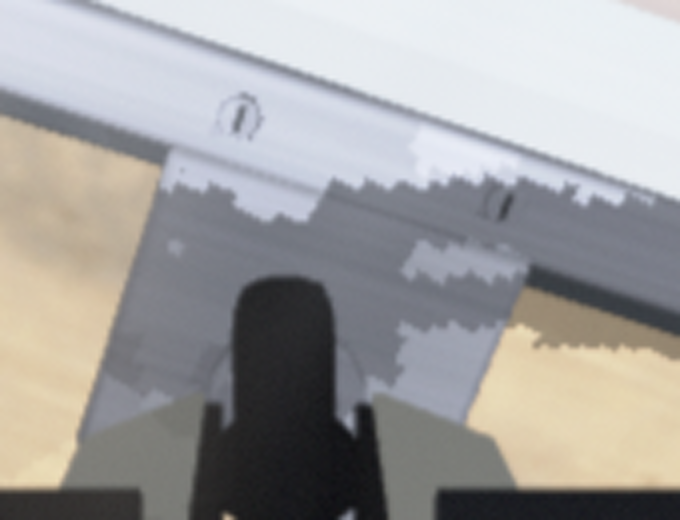

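servo_tool:
  deltas:
    - [[0, 0, 0], [0, 0, 0]]
    - [[0, 0, 0], [0, 0, 0]]
    - [[0, 0, -0.0035], [0, 0, 0]]
    - [[0, 0, 0], [0, 0, 0]]
  fingers: 0.35

```text
time: 12.8
tool_pos: [450.5, 76.2, 149.7]
tcp_rot: [3.141, -0.001, 0.505]
contact_force: [-0.4, -0.9, -0.3]
grip_width: 32.3
finger_force: 0.0
```

servo_tool:
  deltas:
    - [[0, 0, 0], [0, 0, 0]]
    - [[0, 0, 0], [0, 0, 0]]
    - [[0, 0, 0], [0, 0, 0]]
    - [[0, 0, 0], [0, 0, 0]]
    - [[0, 0, 0], [0, 0, 0]]
  fingers: 0

```text
time: 13.42
tool_pos: [449.9, 76.5, 149.3]
tcp_rot: [-3.141, -0.0, 0.504]
contact_force: [-1.2, 3.1, 1.9]
grip_width: 11.9
finger_force: 30.0
```

servo_tool:
  deltas:
    - [[0, 0, 0.002], [0, 0, 0]]
    - [[0, 0, 0.002], [0, 0, 0]]
    - [[0, 0, 0.002], [0, 0, 0]]
    - [[0, 0, 0.002], [0, 0, 0]]
    - [[0, 0, 0], [0, 0, 0]]

```text
time: 14.05
tool_pos: [449.9, 76.5, 141.5]
tcp_rot: [-3.141, -0.0, 0.504]
contact_force: [-2.9, 4.2, 7.0]
grip_width: 11.4
finger_force: 30.1
```

servo_tool:
  deltas:
    - [[0, 0, 0.003], [0, 0, 0]]
    - [[0, 0, 0.003], [0, 0, 0]]
    - [[0, 0, 0.003], [0, 0, 0]]
    - [[0, 0, 0.002], [0, 0, 0]]
    - [[0, 0, 0.001], [0, 0, 0]]
    - [[0, 0, 0], [0, 0, 0]]

```text
time: 14.8
tool_pos: [450.0, 76.5, 130.0]
tcp_rot: [-3.141, -0.001, 0.504]
contact_force: [-4.2, 3.6, 11.7]
grip_width: 11.6
finger_force: 30.3
```

servo_tool:
  deltas:
    - [[0, 0, 0.001], [0, 0, 0]]
    - [[0, 0, 0.001], [0, 0, 0]]
    - [[0, 0, 0.001], [0, 0, 0]]
    - [[0, 0, 0], [0, 0, 0]]

```text
time: 15.3
tool_pos: [450.0, 76.5, 127.1]
tcp_rot: [-3.141, -0.001, 0.504]
contact_force: [-4.9, 3.7, 12.2]
grip_width: 11.8
finger_force: 30.4
```

servo_tool:
  deltas:
    - [[0, 0, 0.0004], [0, 0, 0]]
    - [[0, 0, 0], [0, 0, 6]]
    - [[0, 0, 0], [0, 0, 6]]
    - [[0, 0, 0], [0, 0, 6]]
    - [[0, 0, 0], [0, 0, 6]]
    - [[0, 0, 0], [0, 0, 6]]
    - [[0, 0, 0], [0, 0, 6]]
    - [[0, 0, 0], [0, 0, 6]]
    - [[0, 0, 0], [0, 0, 6]]
    - [[0, 0, 0], [0, 0, 6]]
    - [[0, 0, 0], [0, 0, 6]]
    - [[0, 0, 0], [0, 0, 4]]
    - [[0, 0, 0], [0, 0, 0]]

```text
time: 16.92
tool_pos: [450.0, 76.0, 127.1]
tcp_rot: [3.142, -0.001, -0.613]
contact_force: [-6.1, 0.9, 16.7]
grip_width: 12.1
finger_force: 30.2
```

```bash
python3 -c "
from h import *
from plant import bot
state(bot.get_obs())"
```

```text
t 16.93 p [450.   76.  127.1] r [ 3.142e+00 -1.000e-03 -6.130e-01] F [-6.1  0.9 16.7] M [ 0.21  1.35 -0.01] w 12.1
```

servo_tool:
  deltas:
    - [[0, 0, 0], [0, 0, 2]]
    - [[0, 0, 0], [0, 0, 2]]
    - [[0, 0, 0], [0, 0, 2]]
    - [[0, 0, 0], [0, 0, 2]]
    - [[0, 0, 0], [0, 0, 1]]
    - [[0, 0, 0], [0, 0, 0]]

```text
time: 17.68
tool_pos: [449.9, 76.0, 127.1]
tcp_rot: [3.141, -0.001, -0.77]
contact_force: [-5.6, 0.6, 16.7]
grip_width: 11.6
finger_force: 30.2
```

```bash
python3 -c "
from h import *
from plant import bot
state(bot.get_obs())"
```

```text
t 17.68 p [449.9  76.  127.1] r [ 3.141e+00 -1.000e-03 -7.700e-01] F [-5.6  0.6 16.7] M [0.15 1.47 0.02] w 11.6
```

servo_tool:
  deltas:
    - [[0, 0, 0], [0, 0, 1.5]]
    - [[0, 0, 0], [0, 0, 1.5]]
    - [[0, 0, 0], [0, 0, 0]]

```text
time: 18.05
tool_pos: [449.9, 75.9, 127.1]
tcp_rot: [3.141, -0.001, -0.822]
contact_force: [-5.7, -0.3, 15.9]
grip_width: 11.7
finger_force: 30.2
```

```bash
python3 -c "
from h import *
from plant import bot
state(bot.get_obs())"
```

```text
t 18.05 p [449.9  75.9 127.1] r [ 3.141e+00 -1.000e-03 -8.220e-01] F [-5.7 -0.3 15.9] M [0.12 1.4  0.22] w 11.7
```

servo_tool:
  deltas:
    - [[0, 0, -0.002], [0, 0, 0]]
    - [[0, 0, -0.002], [0, 0, 0]]
    - [[0, 0, -0.001], [0, 0, 0]]
    - [[0, 0, -0.001], [0, 0, 0]]
    - [[0, 0, -0.0005], [0, 0, 0]]
    - [[0, 0, 0], [0, 0, 0]]

```text
time: 18.8
tool_pos: [449.7, 76.1, 132.3]
tcp_rot: [3.141, 0.0, -0.822]
contact_force: [-5.4, -0.9, 2.0]
grip_width: 11.7
finger_force: 30.0
```

```bash
python3 -c "
from h import *
from plant import bot
state(bot.get_obs())"
```

```text
t 18.8 p [449.7  76.1 132.3] r [ 3.141  0.    -0.822] F [-5.4 -0.9  2. ] M [-0.2   0.9   0.18] w 11.7
```

servo_tool:
  deltas:
    - [[0, 0, -0.0005], [0, 0, 0]]
    - [[0, 0, -0.0005], [0, 0, 0]]
    - [[0, 0, 0], [0, 0, 0]]

```text
time: 19.18
tool_pos: [449.8, 76.1, 133.4]
tcp_rot: [3.141, 0.0, -0.822]
contact_force: [-5.0, -1.4, 0.9]
grip_width: 11.7
finger_force: 30.0
```

servo_tool:
  deltas:
    - [[0, 0, 0], [0, 0, 0]]
    - [[0, 0, 0], [0, 0, 0]]
    - [[0, 0, 0], [0, 0, 0]]
    - [[0, 0, 0], [0, 0, 0]]
  fingers: 0.5

```text
time: 19.68
tool_pos: [450.2, 76.2, 133.4]
tcp_rot: [-3.141, -0.0, -0.823]
contact_force: [-0.2, 0.4, -0.3]
grip_width: 44.2
finger_force: 0.0
```

```bash
cat >> fit.py <<'E'
print('---stand')
for n,a,b in [('clampblack',(488,207),(294,47)),('poletop',(502,118),(297,3)),('base',(470,298),(302,80)),('whitetop',(445,228),(350,18)),('blackring',(432,324),(348,62)),('bottle',(410,365),(346,95))]:print(n,*tri(np.array(a),np.array(b)))
E
python3 fit.py|sed -n '/stand/,$p'
```

```text
---stand
clampblack [ 602.8 -203.6  301.1] [0.2, 0.2]
poletop [ 598.1 -193.   407.1] [9.6, 9.6]
base [ 578.7 -240.6  197.4] [10.5, 10.5]
whitetop [ 475.1 -273.1  345.2] [4.9, 4.9]
blackring [ 471.2 -286.7  230.3] [1.0, 1.0]
bottle [ 470.3 -267.7  146.6] [3.8, 3.8]
```

servo_tool:
  deltas:
    - [[0, 0, -0.03], [0, 0, 0]]
    - [[0, 0, -0.035], [0, 0, 0]]
    - [[0, 0, -0.035], [0, 0, 0]]
    - [[0, 0, -0.007], [0, 0, -9.5]]
    - [[0, 0, 0], [0, 0, -9.5]]
    - [[0, 0, 0], [0, 0, -9.5]]
    - [[0, 0, 0], [0, 0, -9.5]]
    - [[0, 0, 0], [0, 0, -9.5]]
    - [[0, 0, 0], [0, 0, -9.6]]
    - [[0, 0, 0], [0, 0, 0]]

```text
time: 20.92
tool_pos: [450.0, 76.2, 240.3]
tcp_rot: [-3.141, -0.0, 0.173]
contact_force: [0.8, 0.9, -0.8]
grip_width: 45.9
finger_force: 0.0
```

Run:
```python
from h import *
from plant import bot
import cv2,pickle
o=bot.get_obs();m=bot.camera_model('wrist');im=bot.capture('wrist')[:,:,::-1];pickle.dump(m,open('w5.pkl','wb'))
s=bot.capture('scene')[:,:,::-1];cv2.imwrite('pics/w5.png',im);cv2.imwrite('pics/s5.png',s)
S=bot.camera_model('scene')
print(proj(m,world(T,[(-96,64,152),(-52,-121,138),(-82,-121,138)])).round(1))
q=proj(S,world(T,[(-96,64,152)]))[0];print(q)
A=cv2.resize(im[90:290,240:640],None,fx=2,fy=2,interpolation=cv2.INTER_CUBIC)
x,y=int(q[0])-50,int(q[1])-25
B=cv2.resize(s[y:y+50,x:x+200],(800,200),interpolation=cv2.INTER_CUBIC);print(x,y)
cv2.imwrite('pics/c5.png',np.vstack([A,B]))
```

```text
[[323.2 202.6]
 [558.4 143.4]
 [550.3 180.3]]
[293.71771714 220.86315191]
243 195
```

View pics/c5.png

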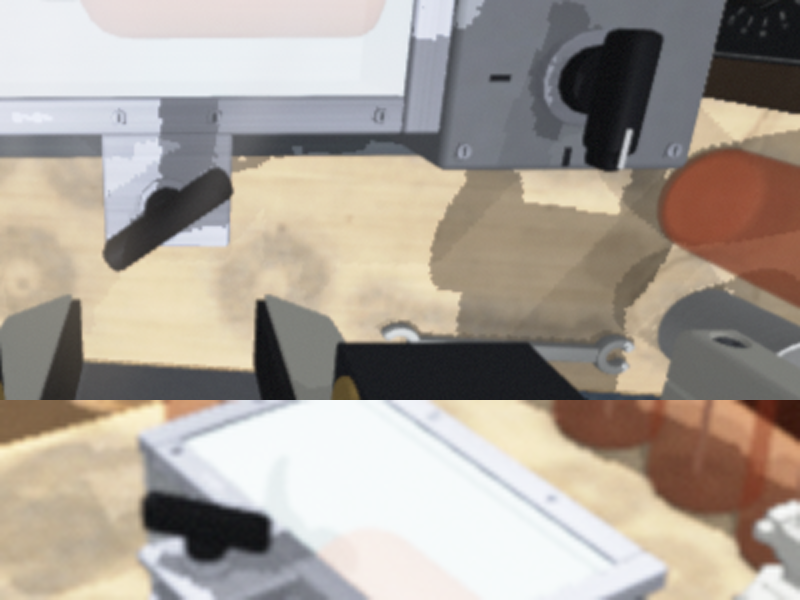

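Run:
```python
from h import *
import pickle
from plant import bot
m=pickle.load(open('w5.pkl','rb'));Rm=R.from_euler('xyz',m['rotation']).as_matrix()
def tp(cx,cy,z):
    u=Rm@np.linalg.solve(m['mtx'],[240+cx/2,90+cy/2,1]);w=m['xyz']+u*(z-m['xyz'][2])/u[2];e=w-[T[0],T[1],0];c,s=np.cos(T[2]),np.sin(T[2]);return np.array([c*e[0]+s*e[1],-s*e[0]+c*e[1]]).round(1)
for n,x,y,z in (('rear',645,36,138),('nose',624,168,138),('line',630,132,138),('hub left',545,82,101),('hub',590,82,101),('plate',(545+635)/2,82,101)):print(n,tp(x,y,z))
S=bot.camera_model('scene')
for z in (158,146,143,140):print(z,proj(S,world(T,(-96,64,z))))
```

```text
rear [ -25.  -118.2]
nose [ -76.7 -121.2]
line [ -62.  -120.5]
hub left [ -46.8 -104.1]
hub [ -46.8 -124.1]
plate [ -46.8 -124.1]
158 [[293.62964971 217.96874211]]
146 [[293.80512949 223.73603202]]
143 [[293.84859229 225.16447337]]
140 [[293.89189404 226.58762177]]
```

servo_tool:
  deltas:
    - [[0, 0, 0], [0, 0, -10]]
    - [[0, 0, 0], [0, 0, -10]]
    - [[0, 0, 0], [0, 0, -10]]
    - [[0, 0, 0], [0, 0, -10]]
    - [[0, 0, 0], [0, 0, -10]]
    - [[0, 0, 0], [0, 0, -10]]
    - [[0, 0, 0], [0, 0, -10]]
    - [[0, 0, 0], [0, 0, -10]]
    - [[0, 0, 0], [0, 0, -10]]
    - [[-0.0428, 0.0046, 0], [0, 0, 0]]
    - [[-0.0428, 0.0046, 0], [0, 0, 0]]
    - [[-0.0428, 0.0046, 0], [0, 0, 0]]
    - [[-0.0428, 0.0046, 0], [0, 0, 0]]
    - [[-0.0428, 0.0046, 0], [0, 0, 0]]
    - [[0, 0, 0.02], [0, 0, 0]]
    - [[0, 0, 0.02], [0, 0, 0]]
    - [[0, 0, 0], [0, 0, 0]]
  fingers: 0

```text
time: 23.15
tool_pos: [508.9, -130.3, 199.1]
tcp_rot: [-3.139, -0.002, 1.743]
contact_force: [0.2, -0.2, 0.6]
grip_width: 0.6
finger_force: 0.0
```

servo_tool:
  deltas:
    - [[0, 0, 0.03], [0, 0, 0]]
    - [[0, 0, 0.03], [0, 0, 0]]
    - [[0, 0, 0.017], [0, 0, 0]]
    - [[0, 0, 0], [0, 0, 0]]
    - [[0.0065, 0, 0], [0, 0, 0]]
    - [[0.006, 0, 0], [0, 0, 0]]
    - [[0.006, -0.0029, 0], [0, 0, 0]]
    - [[0.006, -0.0029, 0], [0, 0, 0]]
    - [[0.006, -0.0029, 0], [0, 0, 0]]
    - [[0, 0, 0], [0, 0, 0]]

```text
time: 24.4
tool_pos: [496.4, -102.0, 124.5]
tcp_rot: [3.139, 0.001, 1.745]
contact_force: [0.6, -1.6, 3.6]
grip_width: 0.3
finger_force: 1.5
```

servo_tool:
  deltas:
    - [[0.007, 0.002, -0.001], [0, 0, 0]]
    - [[0.007, 0.0023, 0], [0, 0, 0]]
    - [[0.0045, 0.004, 0], [0, 0, 0]]
    - [[0.0045, 0.004, 0], [0, 0, 0]]
    - [[0, 0, 0], [0, 0, 0]]

```text
time: 25.02
tool_pos: [504.1, -76.5, 124.1]
tcp_rot: [-3.141, -0.001, 1.746]
contact_force: [0.3, 0.4, -0.2]
grip_width: 0.1
finger_force: 0.0
```

Run:
```python
from h import *
from plant import bot
import cv2
o=bot.get_obs();state(o)
for n in('scene','side'):
    im=bot.capture(n)[:,:,::-1];cv2.imwrite(f'pics/{n}6.png',im);m=bot.camera_model(n);g=im.max(2)
    # darkness along the two candidate handle end positions (z=138 top)
    for th in range(0,121,10):
        t=np.radians(th);P=world(T,[(-49-r*np.cos(t),-120+r*np.sin(t),137) for r in (18,22,26)]);q=proj(m,P).round().astype(int)
        print(n,th,[int(g[y,x]) for x,y in q])
```

```text
t 25.02 p [504.1 -76.5 124.1] r [-3.141e+00 -1.000e-03  1.746e+00] F [ 0.3  0.4 -0.2] M [-0.03  0.05  0.  ] w 0.1
scene 0 [178, 168, 159]
scene 10 [176, 162, 89]
scene 20 [147, 133, 75]
scene 30 [161, 70, 142]
scene 40 [165, 64, 145]
scene 50 [164, 114, 153]
scene 60 [163, 114, 115]
scene 70 [163, 153, 59]
scene 80 [164, 164, 151]
scene 90 [161, 164, 163]
scene 100 [99, 161, 163]
scene 110 [67, 104, 133]
scene 120 [85, 103, 150]
side 0 [149, 150, 101]
side 10 [149, 154, 107]
side 20 [150, 155, 109]
side 30 [149, 158, 109]
side 40 [149, 154, 175]
side 50 [149, 150, 180]
side 60 [148, 149, 150]
side 70 [136, 148, 152]
side 80 [115, 83, 112]
side 90 [72, 56, 61]
side 100 [94, 100, 82]
side 110 [51, 51, 30]
side 120 [31, 30, 29]
```

servo_tool:
  deltas:
    - [[0, -0.02, 0], [0, 0, 0]]
    - [[0, 0, -0.04], [0, 0, 0]]
    - [[0, 0, -0.05], [0, 0, 0]]
    - [[0, -0.04, -0.05], [0, 0, 0]]
    - [[0, -0.05, -0.03], [0, 0, 0]]
    - [[0.05, 0, 0], [0, 0, 0]]
    - [[0, 0, 0], [0, 0, 0]]
    - [[0, 0, 0], [0, 0, 0]]

```text
time: 26.12
tool_pos: [388.2, -47.1, 293.2]
tcp_rot: [3.141, 0.0, 1.746]
contact_force: [0.8, 0.3, 0.3]
grip_width: 0.5
finger_force: 0.0
```

Run:
```python
from h import *
from plant import bot
import cv2
o=bot.get_obs();state(o)
for n in('scene','side'):
    im=bot.capture(n)[:,:,::-1];cv2.imwrite(f'pics/{n}7.png',im);m=bot.camera_model(n);g=im.max(2)
    for th in range(0,181,15):
        t=np.radians(th);P=world(T,[(-49-k*r*np.cos(t),-120+k*r*np.sin(t),137) for r in (18,22,26) for k in (1,-1)]);q=proj(m,P).round().astype(int)
        print(n,th,[int(g[y,x]) for x,y in q])
    q=proj(m,world(T,[(-96,64,143)]))[0].astype(int);b=(g[q[1]-25:q[1]+25,q[0]-25:q[0]+25]<60);c=np.argwhere(b);print('latch dark',c.mean(0)+q[::-1]-25,len(c))
im=cv2.imread('pics/scene7.png')
g=im.max(2)[240:285,355:430];print('\n'.join(''.join('#' if v<70 else '+' if v>200 else '.' for v in r) for r in g[::2]))
```

```text
t 26.12 p [388.2 -47.1 293.2] r [3.141 0.    1.746] F [0.8 0.3 0.3] M [-0.08  0.04  0.  ] w 0.5
scene 0 [183, 212, 175, 214, 194, 206]
scene 15 [174, 214, 169, 207, 179, 205]
scene 30 [163, 213, 204, 210, 215, 204]
scene 45 [123, 213, 215, 216, 214, 212]
scene 60 [22, 74, 163, 140, 174, 214]
scene 75 [24, 41, 24, 34, 121, 137]
scene 90 [37, 35, 40, 34, 34, 27]
scene 105 [108, 29, 237, 27, 239, 24]
scene 120 [106, 25, 133, 21, 169, 24]
scene 135 [209, 21, 215, 36, 210, 41]
scene 150 [213, 34, 214, 37, 214, 32]
scene 165 [210, 92, 212, 176, 213, 226]
scene 180 [212, 183, 214, 175, 206, 194]
latch dark [225.99683544 293.85126582] 316
side 0 [152, 88, 158, 86, 160, 68]
side 15 [162, 69, 161, 70, 157, 65]
side 30 [142, 67, 151, 69, 142, 65]
side 45 [131, 68, 133, 68, 136, 69]
side 60 [133, 58, 132, 67, 133, 71]
side 75 [114, 57, 108, 66, 127, 70]
side 90 [93, 81, 91, 114, 108, 114]
side 105 [91, 122, 94, 121, 71, 118]
side 120 [40, 151, 35, 155, 30, 155]
side 135 [31, 162, 47, 149, 77, 148]
side 150 [121, 149, 173, 153, 184, 156]
side 165 [166, 153, 151, 157, 176, 159]
side 180 [88, 152, 
[... 1108 characters left out ...]
######.....++++.
...............#######...##...++++++++++++++++++++++++++....##########.....
...............##############...+++++++++++++++++++++++++....###########...
...........+++...###############...++++++++++++++++++++++.....############.
......+++++++++..#################...++++++++++++++++++++++.......#########
..++++++++++++.....##################...+++++++++++++++++++++..............
++++++++++++.........##################...++++++++++++++++++++++...........
+++++++++++++.........###################..++++++++++++++++++++++++........
+++++++++++++++++++..#####################..+++++++++++++++++++++++++++....
++++++++++++++++++++.#####################.++++++++++++++++++++++++++++++++
```

```bash
python3 -c "
from plant import bot
print(bot.close_job())"
```

```text
the job is handed in; nothing more can be done
None
```

The lid is shut and the T-latch was turned to its stop and sprang up into its lock. After that I turned the valve handle to vacuum. The camera images agree with all three, the spare bottle was not touched, and I handed the job in at about 26 s.

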